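# Stop the curing box and hold its gate wide open

### The arm

A 6-joint arm with a two-finger parallel gripper is mounted at the origin on a cart in front of the work surface, level with it; the furniture and walls round the work are solid. World frame = base frame: x ahead of the robot, y to its left, z up, the work surface at z = 0. Lengths are in m, angles in rad, forces in N, time in s.
With the tool pointing down it reaches from about 0.35 to 0.725 m from the base axis. Payload 4.3 kg.
Tool frame: the origin (TCP) lies midway between the tips of the shut fingers; the grasp point (between the pads) lies 19 mm behind it; z points along the fingers, y is the line along which they close (so a half turn about z gives the same grasp; the last joint's range is limited). The gripper opens to 85 mm and grips with 20 to 120 N. Pads are 22 mm wide; open, the fingers measure 114 mm over their backs; the gripper's body (76 mm by 85 mm) begins 54 mm behind the grasp point. The pads swing forward as they close: fully open they stand 13 mm farther back than shut.
Start: joints at [-1.349, 0.377, 0.081, 1.274, 0, 1.46], TCP at [0.187, -0.544, 0.192] pointing down, gripper open.
Joint ranges: [-2.72, 2.72], [-0.84, 1.66], [-1.02, 1.22], [-1.77, 2.12], [-1.37, 1.28], [-3.14, 3.14]. Speed limits (rad/s): [2.57, 2.57, 3.14, 3.14, 3.14, 3.14].

### API

Orientations are given as a unit quaternion [w, x, y, z].
In Python, from workcell import manip, get_image, calibration, close_job gives the robot as it stands. The module is installed in compiled form; this text tells all that it offers.
- The arm moves only by the tool apply_moves, never from a script. Its argument "plan" is one flat list of numbers, 7 for each row, row after row: the shift along the tool's x, y, z in cm, then the turn, a rotation vector about the tool's x, y, z in degrees, then the opening, from -1 (shut) to 1 (fully open). In form: [dx, dy, dz, rx, ry, rz, jaw, dx, dy, dz, rx, ry, rz, jaw, ...]. A call has 1 to 12 rows; each row is the pose to reach, as a shift and turn from the pose commanded when the call began, along the tool's axes at that moment; what a row does not reach only later rows make up. A row lasts 1/10 s, in which the tool goes at most 50 mm and 8.59 degrees, less where a joint would pass 70% of its speed; a pose out of reach is approached as far as the arm can. A call with a gripper value outside its range is refused whole. The fingers move at their own pace and stop on an object; "squeeze" is the grip in N (left out, the last holds). Time passes only in rows, so rows that repeat a pose let the fingers close. It gives the time, the measured TCP pose, the force, the opening and the grip force at its end, in the units of the state.
- manip.get_obs(): the state, without advancing time (a new reading comes with each control period).
- get_image(name): name is "side" or "top" or "wrist"; returns the picture (480x640x3 uint8, red, green, blue); there is no depth.
- calibration(name): a dict with "fx", "fy", "cx", "cy" (pixels), "xyz" and "rotation" of the camera in the world; the wrist camera has in their place "mount" (4x4, takes a point from camera to tool coordinates, whose origin is the TCP and whose axes are the flange's). Camera axes: x right, y up, looking along -z (the intrinsics and any distortion apply to the point x, -y, -z); pixel columns grow to the right and rows downward; lengths in m; the calibration is good to about 2 mm. A picture is of the moment at which its call begins: read the wrist's pose just before it. calibration takes no time and is no camera call.
- close_job(): hands the job in; it is judged then, once.
The state is a dict: "clock": time; "qpos": joint angles; "joint_vel": joint speeds; "effort": joint torques, N m; "tcp_pos": TCP position; "tool_rot": TCP orientation; "ft_force": force on the tool from outside, world axes, zero at the start; "ft_torque": the same for the moment, N m; "finger_gap": finger opening in m; "grasp_force": force on a finger pad.
Only numpy, scipy, OpenCV 4.12 (cv2) and the standard library are available. Lean on these libraries where they do the work, as an engineer would, in place of code of your own. Each camera call takes 0.05 s, during which the arm holds its last target. There are 200 camera calls.

### The job

The miniatures in the amber curing box are cured: stop the lamp by pressing the green button on its roof fully down and letting it up again, then squeeze the yellow catch open between the fingers (its tab towards its black lug), and after it the red catch in the same way. Then swing the gate by its handle past its click-stop until it stands square to the front of the box, and hold it there against its spring: the program finishes while still holding it, so that a colleague can take the miniatures out. Leave the miniatures and the paints and bottles on the table where they stand.

Things in the scene. Friction and masses are not known exactly. Their poses are not given: they have to be found in the camera images.
- curing_box: the fixed lamp box for curing miniatures: amber clear walls, white roof, 120 (x) x 230 (y) x 110 mm high; origin at the centre of its underside on the table. In its own axes -x is the front (towards the robot), +y its left seen from the robot, z up. Called 'box axes' below. Roof top at z = 110 mm.
- stop_button (a joint): travel of the green round push button (26 mm across) on the middle of the roof, in m: 0 = up, 0.006 = fully down; it springs back up; fully down takes 5 N
- stop_button_top (a point): centre of the top face of the green button, 22 mm above the roof while up; it goes straight down
- yellow_travel (a joint): travel of the yellow catch, in m: 0 = latched, up to 0.022 at its stop; it grows as the yellow tab moves in box +y towards its fixed black lug. The gate is free of this catch from 0.011 on. Friction of about 2.5 N keeps the catch where it is left
- yellow_catch: the moving yellow part: upright tab, low bolt and a tongue that hooks over a steel tooth on the gate's top edge. Axes as the box; origin midway between latched tab and lug, on the roof, moving with the tab. The low bolt (to 20 mm above the roof) lies 17 mm and more in front of the middle of tab and lug
- yellow_tab (a point): centre of the yellow tab, 18 mm above the roof. The tab is 16 (x) x 8 (y) x 28 mm high, its top 32 mm above the roof. Squeeze from above, closing along box y: one finger on the tab's outer (-y) face, one on the lug's outer (+y) face; beside them 25 mm are free
- yellow_lug: fixed black upright lug of the yellow catch, 16 (x) x 8 (y) x 29 mm high, origin at the centre of its underside 3 mm above the roof, axes as the box. Latched, it stands 38 mm in box +y from the tab (46 mm over the outer faces, 24 at the stop). It does not give: the finger on the tab does the travelling, so centre the hand about 8 mm nearer the lug than the middle of the latched pair
- red_travel (a joint): the same for the red catch, which is built alike and also moves in box +y; the red and yellow catches may stand either way round (54 mm to the left and right of the middle of the roof, 34 mm before its centre)
- red_catch: the moving red part, as the yellow one
- red_tab (a point): centre of the red tab, as the yellow one
- red_lug: fixed black lug of the red catch, as the yellow one
- gate_angle (a joint): angle of the amber gate, in rad: 0 shut, 1.57 square to the box front, stop at 1.75. It hinges upright on the box's front left edge and opens towards the robot, then left (clockwise from above). Both catches hold it. A spring pulls it shut (about 0.07 N m shut, 0.27 N m at 1.57 rad); a click-stop resists with about 0.2 N m more between 0.2 and 0.65 rad; let go when wide, it swings back to about 0.9 rad
- gate: the gate with its handle: panel 212 mm wide, 8 mm thick, from 8 to 104 mm above the table. Its origin is on the hinge axis at table height; shut, its axes are those of the box, and they turn with it. Handle: aluminium upright round bar, 12 mm thick, from 24 to 134 mm above the table, 38 mm before the panel's middle plane (gate -x) and 130 mm from the hinge (gate -y)
- handle_grip (a point): point on the axis of the gate handle bar 112 mm above the table, a good height to pinch it from above (22 mm of bar above it)
- gate_hinge (a point): point on the gate's upright hinge axis, 112 mm above the table
- mini_0: red-coated miniature on a round black base 25 mm wide, 47 mm high, standing in the box behind the gate; leave alone; origin under its base
- mini_3: ochre miniature on a round black base 25 mm wide, 37 mm high, standing in the box behind the gate; leave alone; origin under its base
- mini_table: bystander: grey miniature 25 mm wide, 51 mm high, on the table to the right of the box; origin under its base
- pot_3: bystander: green paint pot with pale blue lid, 35 mm wide, 40 mm high, to the right; origin under it
- pot_1: bystander: white paint pot with an orange lid, 35 mm wide, 40 mm high, to the right; origin under it
- glue_bottle: bystander: dark glue bottle with yellow cap and needle, 31 mm wide, 118 mm high, to the right; origin under it

How it is judged:
On the way, in this order (a step that is already met when the one before it is completed fails the run):
1. the green stop button is pressed fully down (value of joint stop_button above 0.005 m and value of joint each of yellow_travel, red_travel below 0.005 m), for 0.05 s.
2. the button is let up again, both catches still latched (value of joint stop_button below 0.0015 m and value of joint each of yellow_travel, red_travel below 0.005 m), for 0.1 s.
3. the yellow catch is squeezed open between the fingers, tab towards lug, the red one still latched (value of joint yellow_travel above 0.011 m and contact force between the fingers and yellow_catch above 1 N and contact force between the fingers and yellow_lug above 1 N and value of joint red_travel below 0.005 m), for 0.15 s.
4. then the red catch is squeezed open the same way, the gate still shut (value of joint red_travel above 0.011 m and contact force between the fingers and red_catch above 1 N and contact force between the fingers and red_lug above 1 N and value of joint yellow_travel above 0.0105 m and value of joint gate_angle below 0.12 rad), for 0.15 s.
5. the gate is swung past the click-stop by the fingers (value of joint gate_angle above 1.2 rad and contact force between the fingers and gate above 0.3 N), for 0.1 s.
At the end, for the whole second after the job is handed in: The gate stands at least 1.35 rad open (about square to the front) and still, the fingers bear on it with more than 0.5 N, both catches are still open (at least 9.5 mm of travel) and the green button is up (value of joint gate_angle between 1.35 and 1.8 rad and velocity of joint gate_angle between -0.1 and 0.1 rad/s and contact force between the fingers and gate above 0.5 N and value of joint each of yellow_travel, red_travel above 0.0095 m and value of joint stop_button below 0.0015 m); the arm keeps its last pose, push and grip.
It fails at once if a bystander on the table is shoved (over 15 mm) or knocked over (distance of any of mini_table, pot_3, pot_1, glue_bottle from where it was at the start of the episode above 0.015 m or angle between any of mini_table, pot_3, pot_1, glue_bottle's own z axis and vertical above 0.4 rad).
It fails at once if a miniature in the box is shaken out of place (over 15 mm) or knocked over (distance of any of mini_0, mini_3 from where it was at the start of the episode above 0.015 m or angle between any of mini_0, mini_3's own z axis and vertical above 0.4 rad).
It also fails if it takes over 67 s, if anything falls off the work surface, if the arm or the gripper's body presses on something with over 40 N, if the wrist force passes 120 N, or if a joint passes its speed limit or range.

## Working session

There is one attempt and no reset: what is moved stays moved. The work goes in short steps, Python scripts to look and compute and a tool call to move; the robot and the scene stay as the last step left them, time stands still between calls to the robot, and variables do not carry over. Pictures are saved under pics/ and viewed, at most 10 in all, crops included, and the job is handed in when it is done.

Besides the shell and the picture viewer there is one more tool, called after "Call:" as a command line: name --argument value ..., lists and objects as JSON in quotes. apply_moves: Moves the arm, as the interface text tells. Its arguments: {"type":"object","properties":{"plan":{"type":"array"},"squeeze":{"type":"number"}},"required":["plan"]}

```bash
mkdir -p pics; python3 - <<'E'
from workcell import manip,get_image,calibration
import cv2
for n in("top","side"):
    cv2.imwrite(f"pics/{n}0.png",get_image(n)[:,:,::-1])
    c=calibration(n);print(n,c)
print(calibration("wrist"));print(manip.get_obs())
E
```

```text
top {'fx': 586.5467242201966, 'fy': 586.5467242201966, 'cx': 326.48037327553476, 'cy': 245.01782156848566, 'xyz': array([ 0.41353593, -0.23841086,  1.08321074]), 'rotation': array([-0.70331654, -0.0648924 ,  0.0527643 ,  0.70593962])}
side {'fx': 497.0252098571298, 'fy': 497.0252098571298, 'cx': 320.97262858930407, 'cy': 236.45473867934584, 'xyz': array([ 0.69802557, -0.74951828,  0.78858845]), 'rotation': array([0.93793147, 0.31794449, 0.039848  , 0.13269512])}
{'fx': 350.4861452173172, 'fy': 350.4861452173172, 'cx': 316.2099706995488, 'cy': 235.5265248250192, 'mount': array([[-4.33443639e-04,  9.57881601e-01,  2.87163107e-01,
         7.27347471e-02],
       [ 9.99999849e-01,  5.12448380e-04, -1.99960580e-04,
        -5.12276240e-04],
       [-3.38694830e-04,  2.87162976e-01, -9.57881679e-01,
        -1.82064914e-01],
       [ 0.00000000e+00,  0.00000000e+00,  0.00000000e+00,
         1.00000000e+00]])}
{'clock': 0.1, 'qpos': array([-1.34927777e+00,  3.78006047e-01,  7.97707101e-02,  1.27440975e+00,
       -1.53832203e-05,  1.46055022e+00]), 'joint_vel': array([ 9.95404581e-04, -1.34155243e-03,  4.09553061e-03, -1.85310262e-03,
        8.59558888e-05,  1.38383101e-03]), 'effort': array([ 1.16758722e-03, -4.64695823e+01,  2.70581585e+01,  1.19396526e-02,
       -1.28023803e-04, -7.07448436e-06]), 'tcp_pos': array([ 0.18716818, -0.54298563,  0.19134957]), 'tool_rot': array([-9.22523886e-04,  9.86272624e-01,  1.65122551e-01, -5.90822964e-05]), 'ft_force': array([-0.34902945,  0.45364254,  0.00292384]), 'ft_torque': array([ 0.0029349 , -0.01670517, -0.02118684]), 'grasp_force': 0.0, 'finger_gap': 0.08537020695890343}
```

View pics/top0.png

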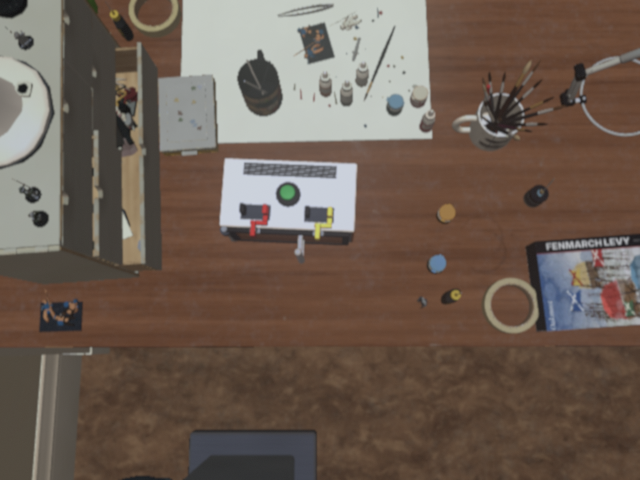

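View pics/side0.png

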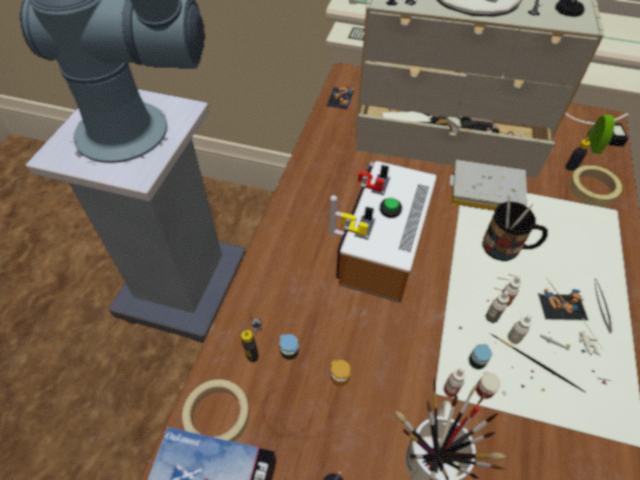

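The top view shows the box roof spanning (222,158)–(357,232), with the button at (288,193), the red catch left (255,215), the yellow catch right (320,217) and the handle top at about (300,240). The drawer cabinet is to the left, up to column 160, ending at row 270. The side view agrees. I'll work out the positions next.

```bash
cat > h.py <<'E'
import numpy as np,cv2
from workcell import manip,get_image,calibration
from scipy.spatial.transform import Rotation as R
def q(w): return R.from_quat([w[1],w[2],w[3],w[0]])
def cam(n):
    c=calibration(n)
    if n=="wrist":
        o=manip.get_obs(); T=np.eye(4);T[:3,:3]=q(o["tool_rot"]).as_matrix();T[:3,3]=o["tcp_pos"]
        M=T@c["mount"];return c,M[:3,3],M[:3,:3]
    return c,c["xyz"],q(c["rotation"]).as_matrix()
def ray(C,u,v):
    c,p,r=C;return p,r@np.array([(u-c["cx"])/c["fx"],-(v-c["cy"])/c["fy"],-1])
def atz(C,u,v,z):
    p,d=ray(C,u,v);return p+d*(z-p[2])/d[2]
def proj(C,X):
    c,p,r=C;x=r.T@(np.array(X)-p);return np.array([c["cx"]+c["fx"]*x[0]/-x[2],c["cy"]-c["fy"]*x[1]/-x[2]])
E
cat > a.py <<'E'
from h import *
C=cam("top");im=cv2.imread("pics/top0.png");hsv=cv2.cvtColor(im,cv2.COLOR_BGR2HSV)
roi=np.zeros(im.shape[:2],np.uint8);roi[150:262,210:365]=255
def m(lo,hi): return cv2.bitwise_and(cv2.inRange(hsv,lo,hi),roi)
def cen(k): y,x=np.nonzero(k);return x.mean(),y.mean(),len(x)
w=m((0,0,150),(180,60,255));w=cv2.morphologyEx(w,cv2.MORPH_OPEN,np.ones((5,5)))
pts=cv2.findNonZero(w);b=cv2.boxPoints(cv2.minAreaRect(pts));P=np.array([atz(C,*p,.11) for p in b]);print(b,P)
print([np.linalg.norm(P[i]-P[i-1]) for i in range(4)])
g=cen(m((45,120,60),(80,255,255)));print("green",g,atz(C,*g[:2],.132))
for n,k in(("yel",m((22,120,90),(35,255,255))),("red",m((0,140,80),(8,255,255))|m((172,140,80),(180,255,255)))):
    c=cen(k);print(n,c,atz(C,*c[:2],.135))
S=cam("side");im=cv2.imread("pics/side0.png");hsv=cv2.cvtColor(im,cv2.COLOR_BGR2HSV)
roi=np.zeros(im.shape[:2],np.uint8);roi[160:300,320:440]=255
g=cen(m((45,120,60),(80,255,255)));print("green side",g,atz(S,*g[:2],.130))
t=cv2.imread("pics/top0.png")[140:270,140:370];cv2.imwrite("pics/crop.png",cv2.resize(t,None,fx=3.4,fy=3.4,interpolation=cv2.INTER_CUBIC))
E
python3 a.py
```

```text
[[219.38182 225.52689]
 [222.29283 157.11887]
 [356.68774 162.8378 ]
 [353.77673 231.24582]] [[ 0.61172272 -0.04007282  0.11      ]
 [ 0.73252287 -0.04173576  0.11      ]
 [ 0.72043272 -0.27418856  0.11      ]
 [ 0.60055796 -0.26798316  0.11      ]]
[np.float64(0.22818363416152385), np.float64(0.1208115901817278), np.float64(0.23276699496901174), np.float64(0.12003527230755379)]
green (np.float64(nan), np.float64(nan), 0) [nan nan nan]
yel (np.float64(323.4621848739496), np.float64(224.19327731092437), 119) [ 0.60787729 -0.21737102  0.135     ]
red (np.float64(258.6929133858268), np.float64(221.58267716535434), 127) [ 0.61290738 -0.11022269  0.135     ]
green side (np.float64(390.90967741935486), np.float64(204.43225806451613), 155) [ 0.66464621 -0.16132629  0.13      ]a.py:5: RuntimeWarning: Mean of empty slice.
  def cen(k): y,x=np.nonzero(k);return x.mean(),y.mean(),len(x)
  ret = ret.dtype.type(ret / rcount)
```

View pics/crop.png

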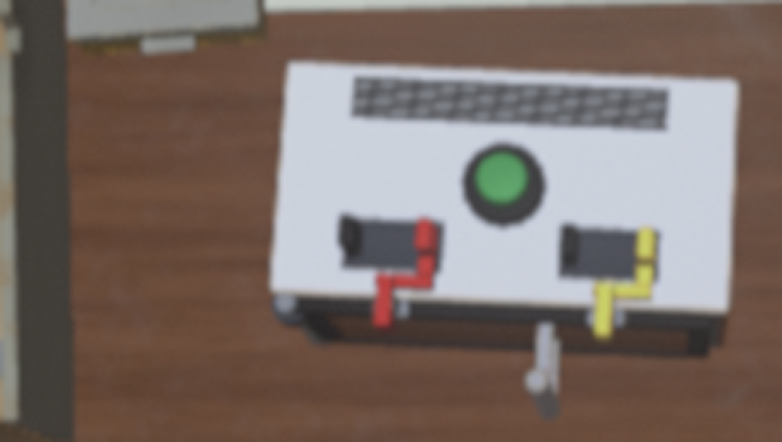

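The crop shows the button top at (500,177), the red tab at (425,234) with its lug at (349,234), the yellow tab at (646,242) with its lug at (569,243), the handle top at (536,381) and the hinge at (288,307). I'll fit the box pose to these.

```bash
python3 - <<'E'
from h import *
from scipy.optimize import least_squares
C=cam("top");f=lambda u,v:(140+(u+.5)/3.4-.5,140+(v+.5)/3.4-.5)
D=[((500,177),(0,0,.132)),((425,234),(-.034,.035,.142)),((349,234),(-.034,.073,.142)),((646,242),(-.034,-.073,.142)),((569,243),(-.034,-.035,.142)),
((288,64),(.06,.115,.11)),((737,80),(.06,-.115,.11)),((271,290),(-.06,.115,.11)),((728,312),(-.06,-.115,.11))]
def W(s,b): c,n=np.cos(s[2]),np.sin(s[2]);return np.array([s[0]+c*b[0]-n*b[1],s[1]+n*b[0]+c*b[1],b[2]])
res=lambda s:np.concatenate([proj(C,W(s,b))-f(*p) for p,b in D])
s=least_squares(res,[.666,-.156,-.045]).x;print("box",s,np.degrees(s[2]));print(res(s).reshape(-1,2).round(1))
for p,z in(((536,381),.134),((288,307),.112)):
    X=atz(C,*f(*p),z);c,n=np.cos(s[2]),np.sin(s[2]);d=X-[s[0],s[1],0];print(X,"box axes",c*d[0]+n*d[1],-n*d[0]+c*d[1])
for u,v in((390.9,204.4),):print("button side",atz(cam("side"),u,v,.131))
# cabinet drawer front
print("cab",[atz(C,160,270,z) for z in(.05,.1,.15)])
E
```

```text
box [ 0.66528301 -0.15687882 -0.04712686] -2.7001704076197854
[[ 0.6 -0.6]
 [-0.2  0.3]
 [-0.8 -0.6]
 [ 0.3  0.5]
 [-0.1 -0.7]
 [-0.3 -0.3]
 [ 0.5  0. ]
 [-0.5  1.1]
 [ 0.6  0.2]]
[ 0.56231611 -0.17436952  0.134     ] box axes -0.10202860227535543 -0.022321994997452625
[ 0.6036497  -0.04913321  0.112     ] box axes -0.06664071325237399 0.10472247348181665
button side [ 0.66466618 -0.16215037  0.131     ]
cab [array([0.54369723, 0.07610013, 0.05      ]), array([0.53739836, 0.06088005, 0.1       ]), array([0.53109948, 0.04565997, 0.15      ])]
```

```bash
cat >> h.py <<'E'
B=np.array([.6653,-.1569,-.0471])
def bw(x,y,z): c,n=np.cos(B[2]),np.sin(B[2]);return np.array([B[0]+c*x-n*y,B[1]+n*x+c*y,z])
def go(X,yaw):  # shift(cm)/turn(deg) from measured pose to world TCP X, tool down, tool-x heading yaw deg
    o=manip.get_obs();r=q(o["tool_rot"]);t=R.from_euler("z",yaw,degrees=True)*R.from_euler("x",180,degrees=True)
    print((r.inv().apply(X-o["tcp_pos"])*100).round(2),np.degrees((r.inv()*t).as_rotvec()).round(1),"t",o["clock"])
E
python3 -c "
from h import *
go(bw(0,0,.17),-2.7)"
```

```text
[ 57.78 -20.93   2.18] [-0.1  0.  21.7] t 0.1
```

Call:
apply_moves --plan '[57.8,-20.9,-1,0,0,21.7,-1,57.8,-20.9,-1,0,0,21.7,-1,57.8,-20.9,-1,0,0,21.7,-1,57.8,-20.9,-1,0,0,21.7,-1,57.8,-20.9,-1,0,0,21.7,-1,57.8,-20.9,-1,0,0,21.7,-1,57.8,-20.9,-1,0,0,21.7,-1,57.8,-20.9,-1,0,0,21.7,-1,57.8,-20.9,-1,0,0,21.7,-1,57.8,-20.9,-1,0,0,21.7,-1,57.8,-20.9,-1,0,0,21.7,-1,57.8,-20.9,-1,0,0,21.7,-1]'

```text
clock: 1.3
tcp_pos: [0.6509, -0.1689, 0.2014]
tool_rot: [0.0, 1.0, -0.023, -0.0]
ft_force: [0.4, -1.2, 0.1]
finger_gap: 0.0
grasp_force: 0.0
```

```bash
python3 -c "
from h import *
go(bw(0,0,.15),-2.7);print(manip.get_obs()['tcp_pos'])"
```

```text
[ 1.39 -1.27  5.14] [0. 0. 0.] t 1.3
[ 0.6508836  -0.16891812  0.20138155]
```

Call:
apply_moves --plan '[1.4,-1.3,5,0,0,0,-1,1.4,-1.3,5,0,0,0,-1,1.4,-1.3,5,0,0,0,-1,1.4,-1.3,5,0,0,0,-1]'

```text
clock: 1.7
tcp_pos: [0.664, -0.1592, 0.1529]
tool_rot: [0.0, 1.0, -0.024, 0.0]
ft_force: [-0.5, 0.6, 0.8]
finger_gap: -0.0001
grasp_force: 0.0
```

```bash
python3 -c "
from h import *
C=cam('wrist');im=get_image('wrist')[:,:,::-1].copy()
for p in [(0,0,.132),(-.034,.035,.142),(-.034,.073,.142),(-.034,-.073,.142),(-.034,-.035,.142),(-.102,-.022,.134),(.06,.115,.11),(.06,-.115,.11),(-.06,.115,.11)]:
    u=proj(C,bw(*p));print(p,u.round());cv2.drawMarker(im,tuple(int(i) for i in u),(255,0,255),0,8)
cv2.imwrite('pics/w1.png',im)
go(bw(0,0,.132),-2.7);print(manip.get_obs())"
```

```text
(0, 0, 0.132) [313. 252.]
(-0.034, 0.035, 0.142) [256. 310.]
(-0.034, 0.073, 0.142) [194. 310.]
(-0.034, -0.073, 0.142) [432. 310.]
(-0.034, -0.035, 0.142) [370. 310.]
(-0.102, -0.022, 0.134) [345. 392.]
(0.06, 0.115, 0.11) [128. 150.]
(0.06, -0.115, 0.11) [497. 149.]
(-0.06, 0.115, 0.11) [154. 321.]
[ 0.08 -0.27  2.17] [ 0.1 -0.1 -0.1] t 1.75
{'clock': 1.75, 'qpos': array([-3.28320160e-01,  6.20990688e-01,  3.74507352e-01,  1.32229365e+00,
       -3.71602199e-04,  2.86178745e+00]), 'joint_vel': array([-0.00495747, -0.01020013,  0.00719654, -0.00480769,  0.00170438,
       -0.0005717 ]), 'effort': array([ 5.63433208e-01, -5.62040091e+01,  2.64782810e+01,  1.35630046e-02,
        2.21965351e-02, -1.23476675e-03]), 'tcp_pos': array([ 0.66437578, -0.15958434,  0.15368453]), 'tool_rot': array([ 4.79571656e-04,  9.99705270e-01, -2.42552752e-02,  9.07724330e-04]), 'ft_force': array([ 0.23946986,  0.06524916, -0.36729783]), 'ft_torque': array([-0.04183833, -0.05725692,  0.02695695]), 'grasp_force': 0.0, 'finger_gap': -0.00013873950739862247}
```

View pics/w1.png

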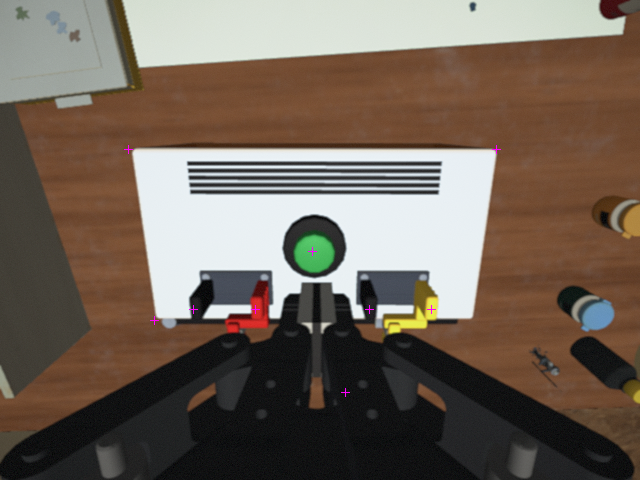

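The markers fall on the features to within about 2 mm: button at (314,252), tabs and lugs as modelled. Pressing the button.

Call:
apply_moves --plan '[0,-0.2,1.8,0,0,0,-1,0,-0.2,2.5,0,0,0,-1,0,-0.2,2.8,0,0,0,-1,0,-0.2,2.9,0,0,0,-1,0,-0.2,2.9,0,0,0,-1,0,-0.2,2.9,0,0,0,-1]'

```text
clock: 2.35
tcp_pos: [0.6649, -0.1566, 0.1236]
tool_rot: [0.0, 1.0, -0.024, 0.001]
ft_force: [0.1, 0.2, 0.6]
finger_gap: 0.0002
grasp_force: 0.0
```

Call:
apply_moves --plan '[0,0,0.2,0,0,0,-1,0,0,0.3,0,0,0,-1,0,0,0.3,0,0,0,-1]'

```text
clock: 2.65
tcp_pos: [0.6644, -0.1562, 0.1196]
tool_rot: [-0.0, 1.0, -0.023, -0.0]
ft_force: [-0.2, -0.4, -1.3]
finger_gap: -0.0002
grasp_force: 0.0
```

```bash
python3 -c "
from h import *
im=get_image('side')[:,:,::-1].copy();print(manip.get_obs())
a=cv2.resize(im[140:310,310:450],None,fx=3,fy=3,interpolation=2)
C=cam('wrist');w=get_image('wrist')[:,:,::-1][200:330,220:420];b=cv2.resize(w,None,fx=1.9,fy=1.9,interpolation=2)
o=np.zeros((510,800,3),np.uint8);o[:,:420]=a;o[:b.shape[0],420:800]=b[:,:380];cv2.imwrite('pics/s2.png',o)"
```

```text
{'clock': 2.7, 'qpos': array([-3.23742262e-01,  6.29689909e-01,  3.02213136e-01,  1.24363104e+00,
       -1.10419805e-04,  2.86478362e+00]), 'joint_vel': array([ 1.86559262e-04, -6.87578184e-04,  4.12537639e-03,  2.77407318e-05,
       -3.85445079e-04,  5.00161395e-04]), 'effort': array([-1.16813232e-02, -5.78021586e+01,  2.68990839e+01, -1.53139292e-02,
       -7.78867561e-04, -5.84517352e-05]), 'tcp_pos': array([ 0.66442032, -0.15621701,  0.11969294]), 'tool_rot': array([ 6.67378047e-06,  9.99724658e-01, -2.34644537e-02, -1.65102972e-04]), 'ft_force': array([ 0.81948658, -0.52194039,  0.0821955 ]), 'ft_torque': array([ 0.00157972,  0.03551147, -0.01469169]), 'grasp_force': 0.0, 'finger_gap': -6.494453045965701e-05}
```

View pics/s2.png

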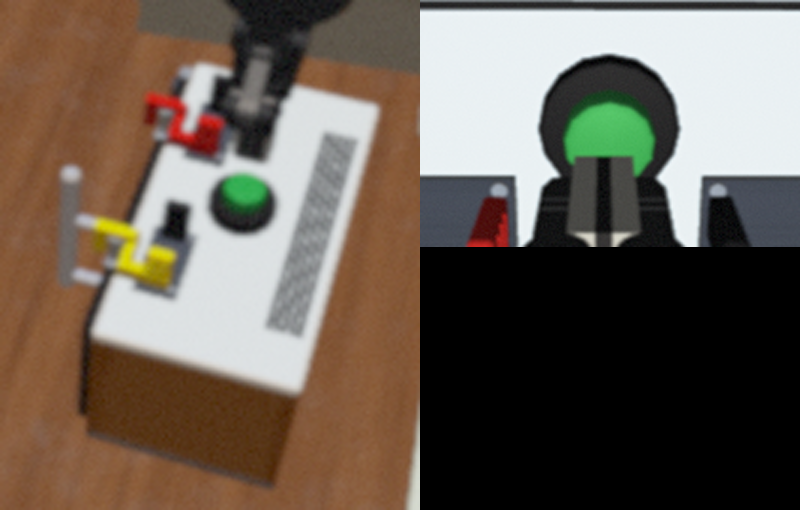

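```bash
python3 -c "
from h import *
S=cam('side');X=manip.get_obs()['tcp_pos'];f=lambda u:(np.array(u)-[310,140])*3
for p in [X,X+[0,0,.01],X+[0,0,.02],bw(0,0,.132),bw(0,0,.11)]: print(f(proj(S,p)))
for p in [(-.034,.035,.142),(-.034,.073,.142),(-.034,-.073,.142),(-.034,-.035,.142),(-.102,-.022,.134),(.06,.115,.11),(.06,-.115,.11),(-.06,-.115,.11)]:print(p,f(proj(S,bw(*p))))
C=cam('wrist');g=lambda u:(np.array(u)-[220,200])*1.9+[420,0]
for p in [X,X+[0,0,.02],bw(0,0,.132)]: print('w',g(proj(C,p)))
"
```

```text
[242.02576568 198.35833513]
[244.08554902 187.20636713]
[246.18302559 175.85032251]
[245.6889828  185.81643325]
[241.16286778 210.17852031]
(-0.034, 0.035, 0.142) [206.26184289 119.20206583]
(-0.034, 0.073, 0.142) [221.87584263  76.75157126]
(-0.034, -0.073, 0.142) [157.377662   252.10572212]
(-0.034, -0.035, 0.142) [175.39372112 203.12463895]
(-0.102, -0.022, 0.134) [ 68.67414517 167.49234079]
(0.06, 0.115, 0.11) [376.35972397 103.24757121]
(0.06, -0.115, 0.11) [297.92660851 389.37054571]
(-0.06, -0.115, 0.11) [ 88.10633237 331.23518584]
w [603.78386882 126.37179674]
w [603.90000185 154.50284993]
w [606.13867388 140.04079458]
```

The fingertips show at (255,160) in the side crop, while the reported TCP projects to (242,198). They are still about 2–3 cm above the button, so I'm descending while watching the force.

Call:
apply_moves --plan '[0,0,0.5,0,0,0,-1,0,0,0.9,0,0,0,-1,0,0,0.9,0,0,0,-1]'

```text
clock: 3.05
tcp_pos: [0.6638, -0.1561, 0.1097]
tool_rot: [-0.0, 1.0, -0.024, -0.001]
ft_force: [0.2, 0.8, -0.3]
finger_gap: -0.0001
grasp_force: 0.0
```

Call:
apply_moves --plan '[0,0,0.3,0,0,0,-1,0,0,0.4,0,0,0,-1,0,0,0.4,0,0,0,-1]'

```text
clock: 3.35
tcp_pos: [0.6644, -0.1562, 0.1066]
tool_rot: [-0.0, 1.0, -0.023, -0.0]
ft_force: [0.2, 0.3, 0.2]
finger_gap: -0.0001
grasp_force: 0.0
```

```bash
cat > v.py <<'E'
from h import *
import sys
im=get_image('side')[:,:,::-1];a=cv2.resize(im[90:290,310:450],None,fx=3,fy=3,interpolation=2)
b=cv2.resize(get_image('wrist')[:,:,::-1][200:400,220:420],None,fx=1.9,fy=1.9,interpolation=2)
t=cv2.resize(get_image('top')[:,:,::-1][140:260,200:390],None,fx=2,fy=2,interpolation=2)
o=np.zeros((600,800,3),np.uint8);o[:,:420]=a;o[:380,420:800]=b;o[380:600,420:800]=t[:220];cv2.imwrite(sys.argv[1],o)
E
python3 v.py pics/s3.png
```

```text
(no output)
```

View pics/s3.png

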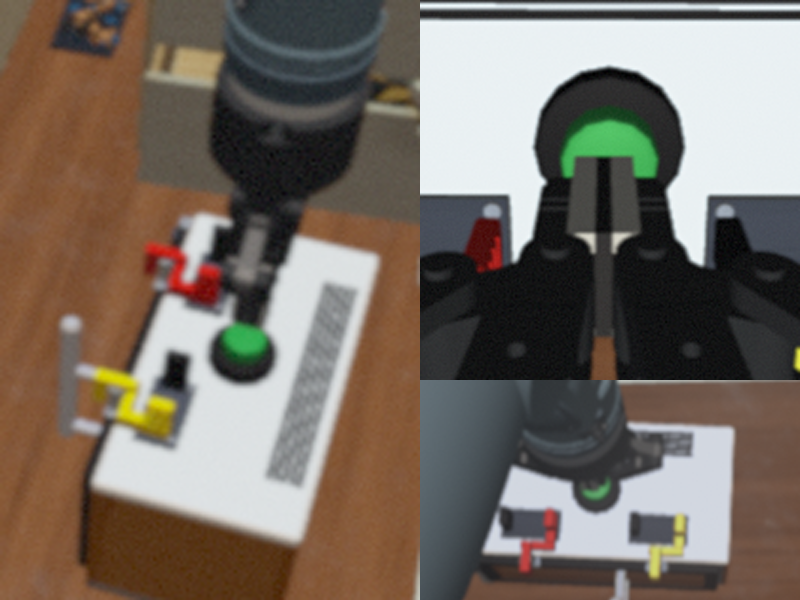

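The tip is now at about (250,322) in the side crop, with the button top at (243,338). The tip is about 1 cm above it, so I'm continuing down.

Call:
apply_moves --plan '[0,0,0.3,0,0,0,-1,0,0,0.5,0,0,0,-1,0,0,0.5,0,0,0,-1]'

```text
clock: 3.8
tcp_pos: [0.6642, -0.1562, 0.1013]
tool_rot: [-0.0, 1.0, -0.023, -0.0]
ft_force: [0.4, -0.1, -0.0]
finger_gap: -0.0001
grasp_force: 0.0
```

Call:
apply_moves --plan '[0,0,0.2,0,0,0,-1,0,0,0.3,0,0,0,-1,0,0,0.3,0,0,0,-1]'

```text
clock: 4.1
tcp_pos: [0.6644, -0.1562, 0.0986]
tool_rot: [-0.0, 1.0, -0.023, -0.0]
ft_force: [0.3, -0.2, -0.4]
finger_gap: -0.0
grasp_force: 0.0
```

Call:
apply_moves --plan '[0,0,0.2,0,0,0,-1,0,0,0.3,0,0,0,-1,0,0,0.3,0,0,0,-1]'

```text
clock: 4.4
tcp_pos: [0.6644, -0.1562, 0.0956]
tool_rot: [-0.0, 1.0, -0.023, -0.0]
ft_force: [-0.1, 0.3, 0.8]
finger_gap: 0.0
grasp_force: 0.0
```

Call:
apply_moves --plan '[0,0,0.2,0,0,0,-1,0,0,0.3,0,0,0,-1,0,0,0.3,0,0,0,-1]'

```text
clock: 4.7
tcp_pos: [0.6646, -0.1563, 0.0929]
tool_rot: [0.0, 1.0, -0.023, 0.0]
ft_force: [-0.7, 0.6, 0.9]
finger_gap: 0.0001
grasp_force: 0.7
```

Call:
apply_moves --plan '[0,0,0.2,0,0,0,-1,0,0,0.2,0,0,0,-1]'

```text
clock: 4.9
tcp_pos: [0.6647, -0.1564, 0.091]
tool_rot: [0.0, 1.0, -0.023, 0.0]
ft_force: [-0.0, -0.4, 1.6]
finger_gap: -0.0
grasp_force: 1.2
```

Call:
apply_moves --plan '[0,0,0.2,0,0,0,-1,0,0,0.3,0,0,0,-1,0,0,0.3,0,0,0,-1]'

```text
clock: 5.2
tcp_pos: [0.6647, -0.1563, 0.0881]
tool_rot: [0.0, 1.0, -0.023, 0.0]
ft_force: [-1.6, 0.7, 4.1]
finger_gap: -0.0001
grasp_force: 2.1
```

Call:
apply_moves --plan '[0,0,0.15,0,0,0,-1,0,0,0.2,0,0,0,-1,0,0,0.2,0,0,0,-1]'

```text
clock: 5.5
tcp_pos: [0.6647, -0.1564, 0.0869]
tool_rot: [0.0, 1.0, -0.023, 0.0]
ft_force: [-2.6, 0.8, 7.8]
finger_gap: -0.0001
grasp_force: 4.1
```

Call:
apply_moves --plan '[0,0,0.1,0,0,0,-1,0,0,0.1,0,0,0,-1]'

```text
clock: 5.7
tcp_pos: [0.6647, -0.1563, 0.0868]
tool_rot: [0.0, 1.0, -0.023, 0.001]
ft_force: [-4.5, 1.1, 12.7]
finger_gap: 0.0001
grasp_force: 6.2
```

Call:
apply_moves --plan '[0,0,-1.5,0,0,0,-1,0,0,-5,0,0,0,-1,0,0,-8,0,0,0,-1,0,0,-8,0,0,0,-1]'

```text
clock: 6.1
tcp_pos: [0.6673, -0.1572, 0.1695]
tool_rot: [0.001, 1.0, -0.023, 0.004]
ft_force: [1.3, 0.4, 0.4]
finger_gap: -0.0
grasp_force: 0.0
```

```bash
python3 -c "
from h import *
go(bw(-.034,-.054+.008,.16),-2.7)"
```

```text
[-3.61  4.58  0.93] [ 0.1 -0.4  0. ] t 6.1
```

The button bottomed at TCP z = 0.087 (12.7 N), so the fingertips sit about 39 mm behind the reported TCP. I'll account for that. Next is the yellow catch.

Call:
apply_moves --plan '[-3.6,4.6,0.9,0,0,0,0.8,-3.6,4.6,0.9,0,0,0,0.8,-3.6,4.6,0.9,0,0,0,0.8,-3.6,4.6,2,0,0,0,0.8,-3.6,4.6,3,0,0,0,0.8,-3.6,4.6,3,0,0,0,0.8,-3.6,4.6,3,0,0,0,0.8]'

```text
clock: 6.8
tcp_pos: [0.6264, -0.1996, 0.134]
tool_rot: [-0.0, 1.0, -0.023, -0.001]
ft_force: [0.8, -0.9, 0.7]
finger_gap: 0.0763
grasp_force: 0.0
```

```bash
python3 -c "
from h import *
go(bw(-.034,-.046,.083),-2.7)"; python3 v.py pics/s4.png
```

```text
[0.29 0.15 5.1 ] [-0.   0.1  0.1] t 6.8
```

View pics/s4.png

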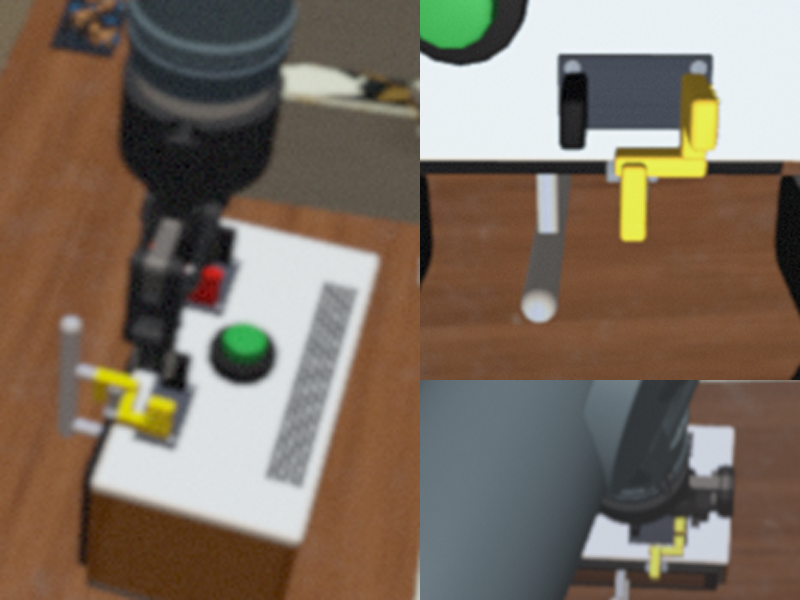

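The wrist crop shows the yellow tab at (703,115) and its lug at (572,110). The hand is centred at column 605, about 10 mm nearer the lug than the middle of the pair. Shifting 2 mm back, descending and squeezing.

Call:
apply_moves --plan '[0.3,0.2,1.5,0,0,0,0.8,0.3,0.2,3.5,0,0,0,0.8,0.3,0.2,5.1,0,0,0,0.8,0.3,0.2,5.1,0,0,0,0.8,0.3,0.2,5.1,0,0,0,0.8]'

```text
clock: 7.45
tcp_pos: [0.6294, -0.2026, 0.0843]
tool_rot: [0.0, 1.0, -0.023, 0.0]
ft_force: [0.8, -0.6, 1.3]
finger_gap: 0.0768
grasp_force: 0.0
```

Call:
apply_moves --plan '[0,0,0,0,0,0,0.3,0,0,0,0,0,0,0,0,0,0,0,0,0,-0.2,0,0,0,0,0,0,-0.3,0,0,0,0,0,0,-0.4,0,0,0,0,0,0,-0.4,0,0,0,0,0,0,-0.4]' --squeeze 25

```text
clock: 8.15
tcp_pos: [0.6308, -0.1999, 0.0858]
tool_rot: [-0.002, 1.0, -0.023, 0.002]
ft_force: [0.1, 6.1, 8.4]
finger_gap: 0.0262
grasp_force: 5.6
```

Call:
apply_moves --plan '[0,0,-0.3,0,0,0,-0.45,0,0,-0.3,0,0,0,-0.5,0,0,-0.3,0,0,0,-0.5,0,0,-0.3,0,0,0,-0.5]' --squeeze 25

```text
clock: 8.55
tcp_pos: [0.6304, -0.1988, 0.0864]
tool_rot: [-0.003, 1.0, -0.022, 0.001]
ft_force: [5.0, 8.0, -0.5]
finger_gap: 0.0229
grasp_force: 26.7
```

```bash
python3 v.py pics/s5.png
```

```text
(no output)
```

View pics/s5.png

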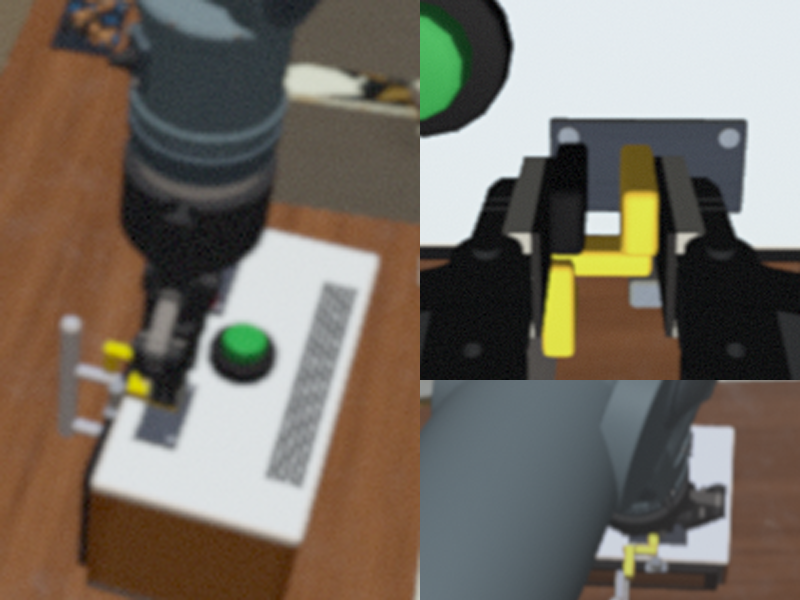

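The squeeze is visible in the wrist crop: yellow tab at (640,200) next to the lug at (570,200), gap 23 mm, grip 27 N. Yellow is open, so on to red.

Call:
apply_moves --plan '[0,0.3,0,0,0,0,0.1,0,0.3,0,0,0,0,0.8,0,0.3,0,0,0,0,0.8,0,0.3,0,0,0,0,0.8,0,0.3,-2,0,0,0,0.8,0,0.3,-5,0,0,0,0.8,0,0.3,-5,0,0,0,0.8]'

```text
clock: 9.4
tcp_pos: [0.6318, -0.207, 0.1417]
tool_rot: [0.002, 1.0, -0.024, 0.004]
ft_force: [0.3, -0.4, 0.8]
finger_gap: 0.0765
grasp_force: 0.0
```

```bash
python3 -c "
from h import *
go(bw(-.034,.062,.083),-2.7)"
```

```text
[ -0.33 -11.38   5.83] [ 0.2 -0.4 -0. ] t 9.4
```

Call:
apply_moves --plan '[-0.3,-11.4,0,0,0,0,0.8,-0.3,-11.4,0,0,0,0,0.8,-0.3,-11.4,0,0,0,0,0.8,-0.3,-11.4,0,0,0,0,0.8,-0.3,-11.4,1,0,0,0,0.8,-0.3,-11.4,1,0,0,0,0.8]'

```text
clock: 10.0
tcp_pos: [0.6305, -0.093, 0.1248]
tool_rot: [0.0, 1.0, -0.024, -0.001]
ft_force: [-0.1, -0.3, -0.2]
finger_gap: 0.0771
grasp_force: 0.0
```

```bash
python3 - <<'E'
from h import *
go(bw(-.034,.062,.083),-2.7)
C=cam('wrist');im=get_image('wrist')
h=cv2.cvtColor(im,cv2.COLOR_RGB2HSV);m=cv2.inRange(h,(0,140,60),(8,255,255))|cv2.inRange(h,(172,140,60),(180,255,255))
n,l,s,c=cv2.connectedComponentsWithStats(m);i=1+s[1:,4].argmax();print(s[i])
y,x=np.nonzero(l==i);print("rightmost",[(r,x[y==r].min(),x[y==r].max()) for r in range(y.min(),y.max(),6)])
for yy in(.031,.039):print(proj(C,bw(-.034,yy,.142)),proj(C,bw(-.042,yy,.142)))
print(proj(C,bw(-.034,.073,.142)))
E
```

```text
[0.39 0.02 4.18] [ 0.   0.1 -0.1] t 10.0
[ 322  242   57   93 2043]
rightmost [(242, np.int64(360), np.int64(368)), (248, np.int64(359), np.int64(374)), (254, np.int64(359), np.int64(376)), (260, np.int64(359), np.int64(377)), (266, np.int64(359), np.int64(377)), (272, np.int64(359), np.int64(377)), (278, np.int64(359), np.int64(376)), (284, np.int64(323), np.int64(371)), (290, np.int64(322), np.int64(372)), (296, np.int64(323), np.int64(372)), (302, np.int64(325), np.int64(339)), (308, np.int64(325), np.int64(339)), (314, np.int64(324), np.int64(339)), (320, np.int64(324), np.int64(339)), (326, np.int64(324), np.int64(339)), (332, np.int64(325), np.int64(338))]
[378.35424169 272.14769734] [377.58553302 286.58369218]
[362.57603593 272.17821636] [362.01036171 286.61359696]
[295.52413427 272.3079116 ]
```

Call:
apply_moves --plan '[0.4,0,1.5,0,0,0,0.8,0.4,0,3.5,0,0,0,0.8,0.4,0,4.0,0,0,0,0.8,0.4,0,4.0,0,0,0,0.8]'

```text
clock: 10.45
tcp_pos: [0.6342, -0.0921, 0.085]
tool_rot: [-0.0, 1.0, -0.024, -0.002]
ft_force: [-0.8, 0.3, 0.6]
finger_gap: 0.0766
grasp_force: 0.0
```

Call:
apply_moves --plan '[0,0,0,0,0,0,0.3,0,0,0,0,0,0,0,0,0,0,0,0,0,-0.2,0,0,0,0,0,0,-0.3,0,0,-0.2,0,0,0,-0.4,0,0,-0.3,0,0,0,-0.45,0,0,-0.3,0,0,0,-0.5,0,0,-0.3,0,0,0,-0.5,0,0,-0.3,0,0,0,-0.5,0,0,-0.3,0,0,0,-0.5]' --squeeze 25

```text
clock: 11.45
tcp_pos: [0.6358, -0.0911, 0.0895]
tool_rot: [-0.001, 1.0, -0.023, 0.0]
ft_force: [4.4, 2.2, -6.3]
finger_gap: 0.0232
grasp_force: 25.3
```

Call:
apply_moves --plan '[0,0.2,0,0,0,0,0.1,0,0.2,0,0,0,0,0.7,0,0.2,0,0,0,0,0.7,0,0.2,-2,0,0,0,0.7,0,0.2,-6,0,0,0,0.7,0,0.2,-9,0,0,0,0.7,0,0.2,-10,0,0,0,0.7]'

```text
clock: 12.15
tcp_pos: [0.6372, -0.0946, 0.1942]
tool_rot: [0.001, 1.0, -0.024, 0.003]
ft_force: [-0.2, -0.1, -0.0]
finger_gap: 0.0731
grasp_force: 0.0
```

```bash
python3 -c "
from h import *
go(bw(-.102,-.0223,.17),-2.7);print(manip.get_obs()['qpos'])"
```

```text
[-7.11  8.32  2.39] [ 0.1 -0.4 -0. ] t 12.15
[-2.45542629e-01  5.20777397e-01  3.09182356e-01  1.35286372e+00
 -3.76236095e-04  2.94323981e+00]
```

Call:
apply_moves --plan '[-7.1,8.3,0,0,0,0,0,-7.1,8.3,0,0,0,0,0,-7.1,8.3,0,0,0,-60,0,-7.1,8.3,0,0,0,-80,0,-7.1,8.3,0,0,0,-80,0,-7.1,8.3,0,0,0,-80,0,-7.1,8.3,0,0,0,-80,0,-7.1,8.3,0,0,0,-80,0,-7.1,8.3,0,0,0,-80,0,-7.1,8.3,0,0,0,-80,0,-7.1,8.3,0,0,0,-80,0,-7.1,8.3,0,0,0,-80,0]'

```text
clock: 13.35
tcp_pos: [0.5599, -0.1733, 0.189]
tool_rot: [-0.001, 0.78, 0.626, -0.0]
ft_force: [-0.2, -0.2, -0.0]
finger_gap: 0.0427
grasp_force: 0.0
```

Call:
apply_moves --plan '[0,0,0,0,0,-90,0,0,0,0,0,0,-90,0,0,0,0,0,0,-90,0,0,0,0,0,0,-90,0,0,0,0,0,0,-90,0,0,0,0,0,0,-90,0,0,0,0,0,0,-90,0,0,0,0,0,0,-90,0,0,0,0,0,0,-90,0,0,0,0,0,0,-90,0,0,0,0,0,0,-90,0,0,0,0,0,0,-90,0]'

```text
clock: 14.55
tcp_pos: [0.5599, -0.1733, 0.189]
tool_rot: [-0.001, 0.111, 0.994, 0.0]
ft_force: [0.1, -0.1, 0.2]
finger_gap: 0.0426
grasp_force: 0.0
```

```bash
python3 -c "
from h import *
go(bw(-.102,-.0223,.061),177.3);o=manip.get_obs();print(o['qpos'],o['tcp_pos'])
C=cam('wrist');im=get_image('wrist')[:,:,::-1].copy()
for p in[(-.102,-.022,.134),(-.102,-.022,.1),(-.06,.115,.11),(-.06,-.115,.11),(-.034,.057,.142),(-.034,-.051,.142)]:
    u=proj(C,bw(*p));print(p,u.round());cv2.drawMarker(im,tuple(int(i) for i in u),(255,0,255),0,8)
cv2.imwrite('pics/w6.png',im)"
```

```text
[-0.28 -0.05 12.8 ] [  0.   -0.1 -10. ] t 14.55
[-4.08194057e-01  4.02938722e-01  1.10852380e-01  1.28030545e+00
 -2.32506950e-04 -1.86347960e-01] [ 0.55991767 -0.17327872  0.18901209]
(-0.102, -0.022, 0.134) [316. 243.]
(-0.102, -0.022, 0.1) [316. 230.]
(-0.06, 0.115, 0.11) [496. 254.]
(-0.06, -0.115, 0.11) [213. 300.]
(-0.034, 0.057, 0.142) [438. 315.]
(-0.034, -0.051, 0.142) [293. 338.]
```

View pics/w6.png

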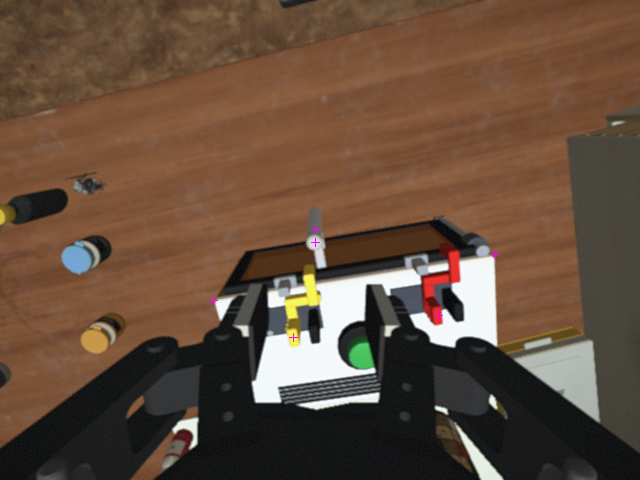

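The handle top at (316,243) matches the prediction, and both catches are open. Descending on the handle.

Call:
apply_moves --plan '[-0.3,0,4,0,0,0,0,-0.3,0,8,0,0,0,0,-0.3,0,11,0,0,0,0,-0.3,0,12.5,0,0,0,0,-0.3,0,12.8,0,0,0,0,-0.3,0,12.8,0,0,0,0]'

```text
clock: 15.2
tcp_pos: [0.5631, -0.1739, 0.0615]
tool_rot: [-0.001, 0.111, 0.994, 0.0]
ft_force: [-0.1, -0.6, 0.2]
finger_gap: 0.0426
grasp_force: 0.0
```

Call:
apply_moves --plan '[0,0,0,0,0,0,-0.5,0,0,0,0,0,0,-0.8,0,0,0,0,0,0,-1,0,0,0,0,0,0,-1,0,0,0,0,0,0,-1]' --squeeze 40

```text
clock: 15.7
tcp_pos: [0.5645, -0.1761, 0.0635]
tool_rot: [0.001, 0.111, 0.994, -0.002]
ft_force: [-2.0, -4.7, 4.0]
finger_gap: 0.011
grasp_force: 39.1
```

```bash
cat > sw.py <<'E'
from h import *
import sys
o=manip.get_obs();r=q(o["tool_rot"]);H=bw(-.064,.108,0);d=(o["tcp_pos"]-H)[:2]
a0=B[2]+np.arctan2(-.130,-.038);th=(a0-np.arctan2(d[1],d[0])+np.pi)%(2*np.pi)-np.pi
print("theta",th,"rad",np.hypot(*d),"F",o["ft_force"].round(1),"t",o["clock"],"gap",o["finger_gap"])
for t in map(float,sys.argv[1:]):
    a=a0-t;X=np.array([H[0]+.1354*np.cos(a),H[1]+.1354*np.sin(a),o["tcp_pos"][2]])
    print(t,(r.inv().apply(X-o["tcp_pos"])*100).round(2))
E
python3 sw.py .1 .2 .3 .4 .5 .6 .7 .8 .9 1.0 1.1 1.2 1.3 1.4 1.5
```

```text
theta -0.019310357395686317 rad 0.13674445572841343 F [-2.  -4.7  4. ] t 15.7 gap 0.010965804418489329
0.1 [ 1.58  0.37 -0.01]
0.2 [ 2.89  0.72 -0.01]
0.3 [ 4.16  1.2  -0.02]
0.4 [ 5.37  1.8  -0.02]
0.5 [ 6.52  2.51 -0.03]
0.6 [ 7.59  3.34 -0.03]
0.7 [ 8.57  4.27 -0.04]
0.8 [ 9.46  5.3  -0.05]
0.9 [10.23  6.41 -0.05]
1.0 [10.9   7.59 -0.06]
1.1 [11.44  8.83 -0.06]
1.2 [11.85 10.11 -0.07]
1.3 [12.14 11.44 -0.07]
1.4 [12.29 12.78 -0.08]
1.5 [12.31 14.14 -0.08]
```

Call:
apply_moves --plan '[0.9,0.2,0,0,0,1.5,-1,1.6,0.4,0,0,0,3,-1,2.25,0.55,0,0,0,4.5,-1,2.9,0.7,0,0,0,6,-1,3.5,0.95,0,0,0,7.5,-1,4.15,1.2,0,0,0,9,-1,4.8,1.5,0,0,0,10.5,-1,5.4,1.8,0,0,0,12,-1,5.95,2.15,0,0,0,13.5,-1,6.5,2.5,0,0,0,15,-1,6.5,2.5,0,0,0,15,-1]' --squeeze 50

```text
clock: 16.8
tcp_pos: [0.5061, -0.1375, 0.0635]
tool_rot: [0.001, 0.24, 0.971, -0.002]
ft_force: [-2.5, -6.5, 3.0]
finger_gap: 0.0101
grasp_force: 49.3
```

```bash
python3 sw.py .5 .6 .7 .8 .9 1.0 1.1 1.2 1.3 1.4 1.5
```

```text
theta 0.5000193626072713 rad 0.1357976774291264 F [-2.5 -6.5  3. ] t 16.8 gap 0.010077054140297534
0.5 [-0.01  0.04 -0.  ]
0.6 [ 1.23  0.56 -0.01]
0.7 [ 2.43  1.2  -0.01]
0.8 [ 3.55  1.96 -0.02]
0.9 [ 4.58  2.83 -0.03]
1.0 [ 5.53  3.8  -0.03]
1.1 [ 6.38  4.86 -0.04]
1.2 [ 7.11  5.99 -0.05]
1.3 [ 7.73  7.19 -0.05]
1.4 [ 8.23  8.45 -0.06]
1.5 [ 8.59  9.76 -0.07]
```

Call:
apply_moves --plan '[0.6,0.3,0,0,0,1.5,-1,1.2,0.55,0,0,0,3,-1,1.8,0.9,0,0,0,4.5,-1,2.4,1.2,0,0,0,6,-1,3.0,1.6,0,0,0,7.5,-1,3.55,1.95,0,0,0,9,-1,4.1,2.4,0,0,0,10.5,-1,4.6,2.85,0,0,0,12,-1,5.1,3.3,0,0,0,13.5,-1,5.55,3.8,0,0,0,15,-1,5.55,3.8,0,0,0,15,-1]'

```text
clock: 17.9
tcp_pos: [0.4741, -0.0759, 0.0633]
tool_rot: [0.001, 0.364, 0.931, -0.0]
ft_force: [-4.1, -2.2, 8.5]
finger_gap: 0.0101
grasp_force: 49.7
```

```bash
python3 sw.py 1.0 1.1 1.2 1.3 1.4 1.5 1.55
```

```text
theta 1.016869483387513 rad 0.1356727114168494 F [-4.1 -2.2  8.5] t 17.9 gap 0.010114480265266545
1.0 [-0.2  -0.11  0.  ]
1.1 [ 0.88  0.7  -0.  ]
1.2 [ 1.89  1.61 -0.  ]
1.3 [ 2.79  2.61 -0.  ]
1.4 [ 3.6   3.7  -0.01]
1.5 [ 4.29  4.87 -0.01]
1.55 [ 4.59  5.47 -0.01]
```

Call:
apply_moves --plan '[0.4,0.3,0,0,0,1.5,-1,0.9,0.7,0,0,0,3,-1,1.4,1.15,0,0,0,4.5,-1,1.9,1.6,0,0,0,6,-1,2.35,2.1,0,0,0,7.5,-1,2.8,2.6,0,0,0,9,-1,3.2,3.15,0,0,0,10.5,-1,3.6,3.7,0,0,0,12,-1,3.95,4.3,0,0,0,13.5,-1,4.3,4.9,0,0,0,15,-1,4.5,5.2,0,0,0,15,-1,4.5,5.2,0,0,0,15,-1]'

```text
clock: 19.1
tcp_pos: [0.476, -0.0065, 0.0633]
tool_rot: [-0.0, 0.482, 0.876, 0.0]
ft_force: [-4.7, 0.1, 9.7]
finger_gap: 0.0101
grasp_force: 50.0
```

```bash
python3 sw.py 1.5; python3 - <<'E'
from h import *
a=get_image('top')[:,:,::-1][140:340,160:380];b=get_image('side')[:,:,::-1][100:300,300:460];w=get_image('wrist')[:,:,::-1]
o=np.zeros((600,800,3),np.uint8);o[:300,:330]=cv2.resize(a,(330,300));o[:400,330:650]=cv2.resize(b,(320,400));o[300:600,:330]=cv2.resize(w,(330,300));cv2.imwrite('pics/f.png',o)
E
```

```text
theta 1.5329849788198686 rad 0.1363322735699216 F [-4.7  0.1  9.7] t 19.1 gap 0.010143185943811982
1.5 [-0.37 -0.27 -0.  ]
```

View pics/f.png

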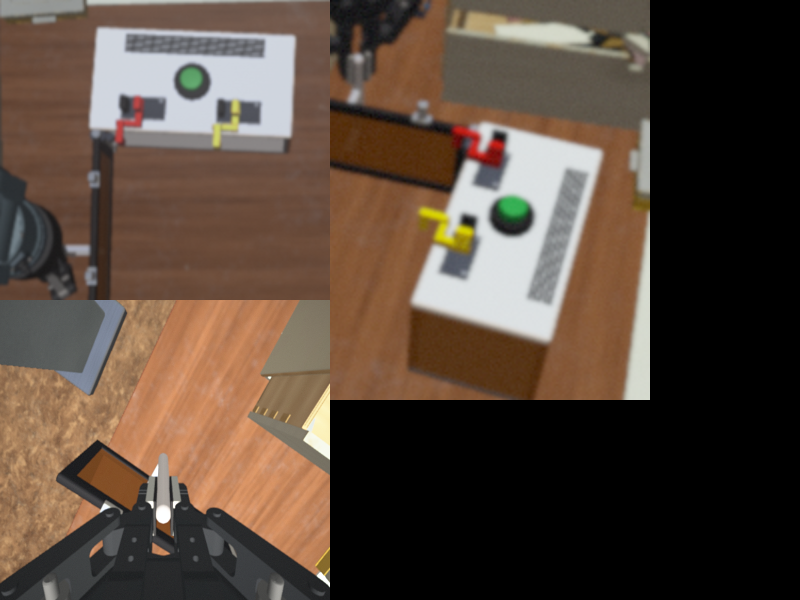

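The gate stands square to the front, with the handle held between the fingers at (163,500). The red catch (130,120) and yellow catch (228,125) are both open, and the button is up. Handing in.

Call:
apply_moves --plan '[0,0,0,0,0,0,-1,0,0,0,0,0,0,-1,0,0,0,0,0,0,-1]'

```text
clock: 19.55
tcp_pos: [0.4759, -0.0067, 0.0633]
tool_rot: [-0.0, 0.482, 0.876, 0.0]
ft_force: [-4.9, 0.8, 10.9]
finger_gap: 0.0103
grasp_force: 50.0
```

```bash
python3 -c "
from workcell import close_job;print(close_job())"
```

```text
the job is handed in; nothing more can be done
None
```

The job is handed in at about 19.6 s, with no verdict returned: I pressed the button and let it up, squeezed the yellow then the red catch open, and swung the gate to about 1.53 rad, where the arm is still holding it.

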